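Fit the right blank module into the amplifier row

TASK

One bay of the amplifier row is empty: take from the spares stand the one blank module whose width fills that bay, lifting its loop over the upturned tip of its peg, and stand it upright on the open bench and let go. Then grip it again across its front and back, lower it between the two neighbours (do not drop it in) until it sits fully down on the row's base, squarely, and let go. Leave the other two blanks on their pegs and everything else where it is.

Things in the scene. Friction and masses are not known exactly. Their poses are not given: they have to be found in the camera images.
- stand: fixed dark steel spares stand: base 90 x 320 x 8 mm, 12 mm square posts at its y = +-150 mm (127 mm tall) and a crossbar (top 125 mm above the bench), all centred at its x = +10 mm. Origin on the bench, z up. Three 6 mm thick pegs stick out level from the bar along its -x, at its y = -100, 0 and +100 mm, axis 117 mm above the bench
- tip (a point): top of the middle peg's upturned tip, at the stand's x = -60 mm, y = 0, 129 mm above the bench, 9 mm above the peg's upper side; axes as stand; the other tips lie 100 mm to either side along y. A blank hangs with its loop window's top on the peg, at the stand's x = -43 to -25 mm. Raised 9 to 19 mm (best 14) the window clears the tip and the blank slides off along the stand's -x
- blank_a: aluminium blank module 38 mm wide (y), 30 deep (x), 70 tall, about 0.15 kg. On top in its middle plane a flat finger loop, 28 mm wide (y), 6 thick (x), up to 102 mm above the underside; its window is 16 wide, 25 high, from the box's top up. Origin: centre of the underside, z up. Starts hanging by the loop on any one of the pegs, its x along the peg, underside 25 mm above the bench
- blank_b: aluminium blank module 50 mm wide (y), 30 deep (x), 70 tall, about 0.15 kg. On top in its middle plane a flat finger loop, 28 mm wide (y), 6 thick (x), up to 102 mm above the underside; its window is 16 wide, 25 high, from the box's top up. Origin: centre of the underside, z up. Starts hanging by the loop on any one of the pegs, its x along the peg, underside 25 mm above the bench
- blank_c: aluminium blank module 62 mm wide (y), 30 deep (x), 70 tall, about 0.15 kg. On top in its middle plane a flat finger loop, 28 mm wide (y), 6 thick (x), up to 102 mm above the underside; its window is 16 wide, 25 high, from the box's top up. Origin: centre of the underside, z up. Starts hanging by the loop on any one of the pegs, its x along the peg, underside 25 mm above the bench
- row: fixed amplifier row: dark steel base 60 mm deep (x), 196 long (y), 8 thick, with two grey modules 62 wide, 36 deep, 70 tall (tops 78 mm above the bench, end brackets 80) and between them an empty bay 56 mm wide (y), its upper edges bevelled 4 mm, open above, in front and behind. Origin on the bench under the bay's middle, z up
- spot (a point): middle of a stretch of open bench (surface height) between stand and row, always free within 60 mm, good for standing a blank down. Other instruments stand fixed at the sides and back, beyond world x 0.75 m or 0.45 m to the sides, at most 180 mm tall
- bay (a point): centre of the empty bay's floor (8 mm above the bench), axes as row. Two lips, 6 mm high, leave a channel 38 mm deep (x) for the foot of the module, which goes in either way round
- jar: white-capped jar, 52 mm across, 55 mm tall, to be left alone; origin at the centre of its underside
- screwdriver: black-handled screwdriver, 170 mm long, lying on the bench, to be left alone; origin under it
- tape: grey roll of tape lying flat, 84 mm across, 20 mm tall, to be left alone; origin at the centre of its underside
- mug: white mug, 80 mm across, 90 mm tall, to be left alone; origin at the centre of its underside
- tray: white compartment tray 100 x 150 x 30 mm, to be left alone; origin at the centre of its underside
- meter: grey hand-held meter 170 x 80 x 35 mm lying on its back, to be left alone; origin at the centre of its underside

How it is judged (in metres and radians):
On the way, in this order (a step that is already met when the one before it is completed fails the run):
1. the 50 mm blank stands upright on the open bench, released (height (world z) of blank_b below 0.005 m and angle between blank_b's own z axis and vertical below 0.08 rad and linear speed of blank_b below 0.02 m/s and contact force between blank_b and the fingers below 0.05 N and horizontal distance between blank_b and bay above 0.07 m), for 0.2 s.
2. the blank, still held by the fingers, is down in the bay to within 15 mm of its floor (contact force between blank_b and the fingers above 0.3 N and z of blank_b in the frame of bay below 0.015 m and horizontal distance between blank_b and bay below 0.012 m and angle between blank_b's own z axis and vertical below 0.2 rad).
At the end, for the whole second after the job is handed in: the 50 mm blank stands in the bay, on the base (within 3 mm in height), within 7 mm of the bay's centre in depth and 6 mm in width, upright within 0.06 rad and square within 0.12 rad, released and at rest; the other two blanks still hang on their pegs (x of blank_b in the frame of bay between -0.007 and 0.007 m and y of blank_b in the frame of bay between -0.006 and 0.006 m and z of blank_b in the frame of bay between -0.003 and 0.003 m and angle between blank_b's own z axis and vertical below 0.06 rad and angle between the x axis of blank_b and the x axis of row, either way round below 0.12 rad and linear speed of blank_b below 0.02 m/s and height (world z) of each of blank_a, blank_c above 0.018 m); the robot touches nothing.
It fails at once if the 38 mm blank is taken or pushed more than 40 mm from its place (distance of blank_a from where it was at the start of the episode above 0.04 m).
It fails at once if the 62 mm blank is taken or pushed more than 40 mm from its place (distance of blank_c from where it was at the start of the episode above 0.04 m).
It fails at once if a bystander (jar, screwdriver, tape, mug, tray or meter) is moved more than 30 mm (distance of any of jar, screwdriver, tape, mug, tray, meter from where it was at the start of the episode above 0.03 m).
It also fails if it takes over 64 s, if anything falls off the work surface, if the arm or the gripper's body presses on something with over 40 N, if the wrist force passes 120 N, or if a joint passes its speed limit or range.

ROBOT

A 6-joint arm with a two-finger parallel gripper is mounted at the origin on the work surface. World frame = base frame: x ahead of the robot, y to its left, z up, the work surface at z = 0. Lengths are in m, angles in degrees, forces in N, time in s.
With the tool pointing down it reaches from about 0.25 to 0.775 m from the base axis. Payload 4 kg.
Tool frame: the origin (TCP) lies at the very end of the fingers, on their centre line; the grasp point (between the pads) lies 19 mm behind it; z points along the fingers, x is the direction in which the jaws open and shut, and the axes are right-handed (so a half turn about z gives the same grasp; the last joint's range is limited). The gripper opens to 94 mm and grips with 3 to 60 N. Pads are 16 mm wide; open, the fingers measure 119 mm over their backs; the gripper's body (75 mm by 177 mm) begins 78 mm behind the grasp point.
Start: joints at [62.275, 4.996, 78.535, -0, 96.463, -5.907], TCP at [0.204, 0.511, 0.206] pointing down, gripper open.
Joint ranges: [-177.83, 177.83], [-43.37, 116.18], [15.69, 146.23], [-61.86, 241.86], [9.47, 152.12], [-147.06, 147.06]. Speed limits (degrees/s): [159.86, 159.86, 180, 180, 180, 180].

INTERFACE

Orientations are given as a 3x3 rotation matrix whose columns are the frame's x, y, z axes.
In Python, from bench import state, read_camera, camera_params, sign_off gives the robot as it stands.
- The arm moves only by the shell command python3 -m jog 'ROWS' [FORCE]. ROWS is JSON, a list that holds one entry, the list of rows, each a list of 7 numbers: the finger opening in cm, from 0 to 9.4, then the shift along the tool's x, y, z in cm, then the turn, a rotation vector about the tool's x, y, z in degrees. A call has exactly 5 rows; each row shifts and turns the commanded pose from where the row before left it, along the tool's axes as they then stand; what a row does not reach is not made up. A row lasts 1/12 s, in which the tool goes at most 41.7 mm and 7.16 degrees, less where a joint would pass 70% of its speed; a pose out of reach is approached as far as the arm can. A call with a gripper value outside its range is refused whole. The fingers move at their own pace and stop on an object; FORCE is the grip in N (left out, the last holds). Time passes only in rows, so rows that do not move let the fingers close, or fill a call up. It gives the time, the measured TCP pose, the force and the opening at its end, in the units of the state.
- state(): the state, without advancing time (a new reading comes with each control period).
- read_camera(name): name is "scene" or "top"; returns the picture (480x640x3 uint8, red, green, blue); there is no depth.
- camera_params(name): a dict with "mtx" (3x3 intrinsics, pixels), "xyz" and "rotation" of the camera in the world. Camera axes: x right, y down, z forward; pixel columns grow to the right and rows downward; lengths in m; the calibration is good to about 2 mm. A picture is of the moment at which its call begins. camera_params takes no time and is no camera call.
- sign_off(): hands the job in, once; it reports no verdict.
The state is a dict: "time_s": time; "qpos": joint angles; "qd": joint speeds; "joint_efforts": joint torques, N m; "tcp_pos": TCP position; "tool_rot": TCP orientation; "contact_force": force on the tool from outside, world axes, zero at the start; "wrist_torque": the same for the moment, N m; "gripper_width": finger opening in m.
Only numpy, scipy, OpenCV 4.12 (cv2) and the standard library are available. Lean on these libraries where they do the work, as an engineer would, in place of code of your own. Each camera call takes 0.05 s, during which the arm holds its last target.

## Working session

There is one attempt and no reset: what is moved stays moved. The work goes in short steps, Python scripts to look and compute and a shell command to move; the robot and the scene stay as the last step left them, time stands still between calls to the robot, and variables do not carry over. Pictures are saved under pics/ and viewed, and the job is handed in when it is done.

```bash
ls; mkdir -p pics; python3 - <<'E'
from bench import *
import cv2,numpy as np
np.set_printoptions(precision=4,suppress=True)
for n in("scene","top"):
    im=read_camera(n); cv2.imwrite(f"pics/{n}0.png",im[:,:,::-1]); p=camera_params(n); print(n,p)
s=state(); print(s)
E
```

```text
pics
scene {'mtx': array([[518.9347,   0.    , 318.5415],
       [  0.    , 518.9347, 235.61  ],
       [  0.    ,   0.    ,   1.    ]]), 'xyz': array([1.1132, 0.3557, 0.8703]), 'rotation': array([[-0.6022,  0.6049, -0.521 ],
       [ 0.7983,  0.467 , -0.3804],
       [ 0.0132, -0.6449, -0.7641]])}
top {'mtx': array([[458.5332,   0.    , 319.1564],
       [  0.    , 458.5332, 234.7498],
       [  0.    ,   0.    ,   1.    ]]), 'xyz': array([ 0.4512, -0.0242,  1.1541]), 'rotation': array([[ 0.0032, -0.9935,  0.1137],
       [-0.9998, -0.0055, -0.0198],
       [ 0.0203, -0.1136, -0.9933]])}
{'time_s': 0.1, 'qpos': array([62.2744,  5.0364, 78.6132, -0.    , 96.4636, -5.9087]), 'qd': array([ 0.0499, -0.1274, -0.2465, -0.0219, -0.0103, -0.0446]), 'joint_efforts': array([  0.002 , -34.1253, -30.3303,   0.072 ,   0.0304,  -0.0001]), 'tcp_pos': array([0.2042, 0.5102, 0.2044]), 'tool_rot': array([[ 0.3716,  0.9284, -0.0009],
       [ 0.9284, -0.3716, -0.0017],
       [-0.002 , -0.0002, -1.    ]]), 'contact_force': array([-0.2662,  0.1701, -0.712 ]), 'wrist_torque': array([-0.0287,  0.0133, -0.0032]), 'gripper_width': 0.09410298906860738}
```

View pics/scene0.png

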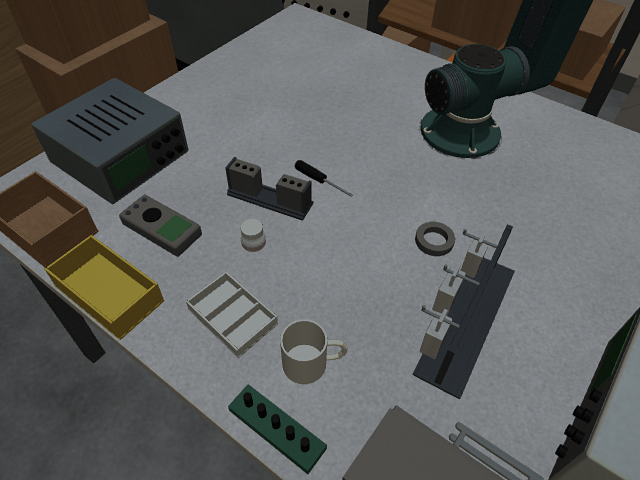

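View pics/top0.png

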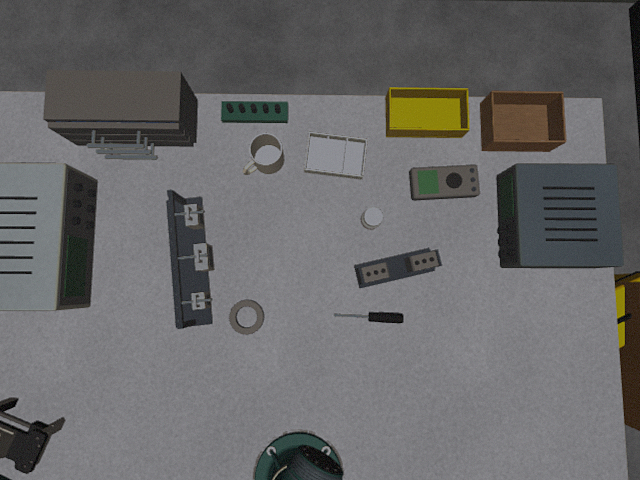

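```bash
python3 - <<'E'
import cv2,numpy as np
t=cv2.imread("pics/top0.png"); s=cv2.imread("pics/scene0.png")
cv2.imwrite("pics/tz.png",cv2.resize(t[180:335,150:280],None,fx=3.8,fy=3.8,interpolation=cv2.INTER_CUBIC))
cv2.imwrite("pics/sz.png",cv2.resize(s[215:400,400:530],None,fx=3.2,fy=3.2,interpolation=cv2.INTER_CUBIC))
cv2.imwrite("pics/rz.png",np.vstack([cv2.resize(t[240:295,345:450],None,fx=5,fy=5,interpolation=cv2.INTER_CUBIC),cv2.resize(s[145:225,215:320],None,fx=5,fy=5,interpolation=cv2.INTER_CUBIC)[:300]]))
E
```

```text
(no output)
```

View pics/tz.png

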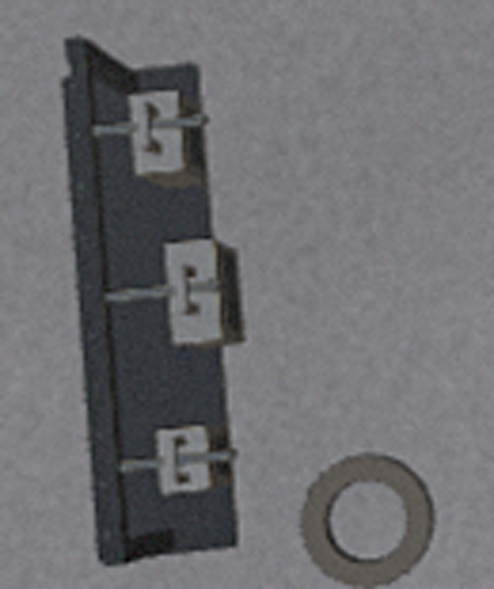

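View pics/sz.png

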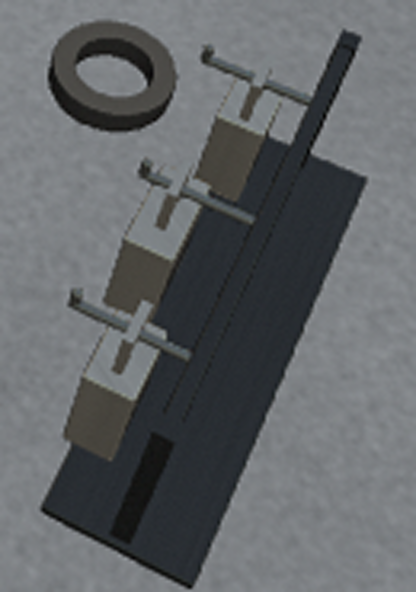

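View pics/rz.png

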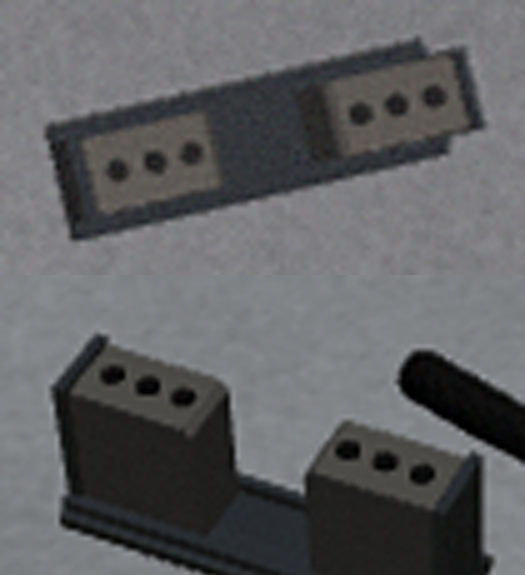

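```bash
cat > h.py <<'E'
from bench import *
import cv2,numpy as np
np.set_printoptions(precision=4,suppress=True)
def ray(n,uv):
    p=camera_params(n); d=np.linalg.inv(p["mtx"])@np.array([uv[0],uv[1],1.]); return p["xyz"],p["rotation"]@d
def onz(n,uv,z):
    o,d=ray(n,uv); return (o+d*(z-o[2])/d[2])[:2]
def proj(n,X):
    p=camera_params(n); c=p["rotation"].T@(np.array(X,float)-p["xyz"]); q=p["mtx"]@c; return q[:2]/q[2]
def tri(a,b):
    (o1,d1),(o2,d2)=ray("top",a),ray("scene",b)
    A=np.stack([d1,-d2],1); t=np.linalg.lstsq(A,o2-o1,rcond=None)[0]
    p,q=o1+t[0]*d1,o2+t[1]*d2; return (p+q)/2,np.linalg.norm(p-q)
E
python3 - <<'E'
from h import *
t=cv2.imread("pics/top0.png"); s=cv2.imread("pics/scene0.png")
g=cv2.cvtColor(t,cv2.COLOR_BGR2GRAY)
c=t[250:290,350:445].astype(int)
print("gray row y=272:",g[272,352:445]); print(g[258:292,400])
print(g[200,185:208]); print(g[190:232,190])
b=t.astype(int); print(b[272,375],b[262,425],b[265,400],b[300,300])
E
```

```text
gray row y=272: [127 132 138 120  38  37  28  45  55  51  75  95  93  97  84  47  46  57
  83  91 100  85  31  41  41  36  70  96  93  78  50  47  62  79  91  82
  66  54  54  54  57  52  50  57  56  52  54  46  52  55  53  54  42  53
  45  52  47  47  49  59  55  56  53  52  55  53  47  53  48  52  52  48
  47  47  73  73  89 127 126 126 124 130 128 125 129 128 126 125 119 130
 126 127 126]
[ 52  58  53  58  54  53  55  56  59  54  49  52  53  55  52  53  50  54
  56  51  64 123 130 124 125 125 130 122 126 127 122 125 124 125]
[ 35  48  59  56  51  55  55  62  52  54  57  62  52  59  54  54  51  85
 133 133 129 126 123]
[129 124 125 125 129 125 130  93  65  53  55  59  56  50 109 126 128 106
  62  53  60  89  95  94 129 134  96  56  55  65  97 123 127 128 132  80
  61  68  62  57  54  53]
[38 39 45] [38 35 36] [63 57 53] [136 132 132]
```

```bash
python3 - <<'E'
from h import *
t=cv2.imread("pics/top0.png")
t4=cv2.resize(t,None,fx=4,fy=4,interpolation=cv2.INTER_CUBIC)
off=lambda p:(np.array(p)+.5)/4-.5
b=cv2.GaussianBlur(t4,(0,0),2).astype(int); g=b.sum(2)/3
def big(m,x0,y0,x1,y1,n=1):
    k=np.zeros(m.shape,np.uint8); k[y0*4:y1*4,x0*4:x1*4]=m[y0*4:y1*4,x0*4:x1*4]*255
    cs=cv2.findContours(k,cv2.RETR_EXTERNAL,cv2.CHAIN_APPROX_NONE)[0]
    return sorted(cs,key=cv2.contourArea)[::-1][:n]
# row whole silhouette
c=big(g<95,345,240,450,295)[0]; r=cv2.minAreaRect(c); pts=off(cv2.boxPoints(r)); print("row sil",pts)
for z in(.008,): print([onz("top",p,z) for p in pts])
warm=(b[:,:,2]-b[:,:,0]>2)&(g>60)&(g<112)
warm=cv2.morphologyEx(warm.astype(np.uint8),cv2.MORPH_CLOSE,np.ones((15,15)))>0
for c in big(warm,345,240,450,295,2):
    r=cv2.minAreaRect(c); p=off(cv2.boxPoints(r)); w=np.array([onz("top",q,.078) for q in p]); print("module",p.round(1).tolist(),"\n",w,w.mean(0),np.linalg.norm(w-np.roll(w,1,0),axis=1))
# stand blanks
lt=(g>88)&(b[:,:,2]-b[:,:,0]>=-3)
c=big(g<90,150,180,235,335)[0]; print("stand bbox",off(c[:,0].min(0)),off(c[:,0].max(0)))
v=t4.copy(); v[warm]=(0,0,255); cv2.drawContours(v,[c],-1,(0,255,0),1)
cv2.imwrite("pics/w1.png",v[720:1340,600:1000][:600]); cv2.imwrite("pics/w2.png",v[960:1180,1380:1800])
E
```

```text
row sil [[353.0221 264.5327]
 [436.9868 245.006 ]
 [442.541  268.8887]
 [358.5762 288.4154]]
[array([ 0.5078, -0.132 ]), array([ 0.5579, -0.3444]), array([ 0.4979, -0.3569]), array([ 0.4485, -0.1455])]
module [[409.1000061035156, 256.3999938964844], [434.8999938964844, 249.89999389648438], [438.79998779296875, 265.29998779296875], [413.0, 271.70001220703125]] 
 [[ 0.5242 -0.2581]
 [ 0.5397 -0.3197]
 [ 0.5035 -0.3279]
 [ 0.4881 -0.2664]] [ 0.5139 -0.293 ] [0.0371 0.0636 0.0372 0.0633]
module [[360.5, 267.70001220703125], [385.79998779296875, 261.3999938964844], [389.6000061035156, 276.70001220703125], [364.29998779296875, 283.0]] 
 [[ 0.4969 -0.1428]
 [ 0.512  -0.2026]
 [ 0.4762 -0.2111]
 [ 0.4613 -0.1516]] [ 0.4866 -0.177 ] [0.0367 0.0616 0.0368 0.0614]
stand bbox [165.875 189.375] [213.875 328.375]
```

View pics/w1.png

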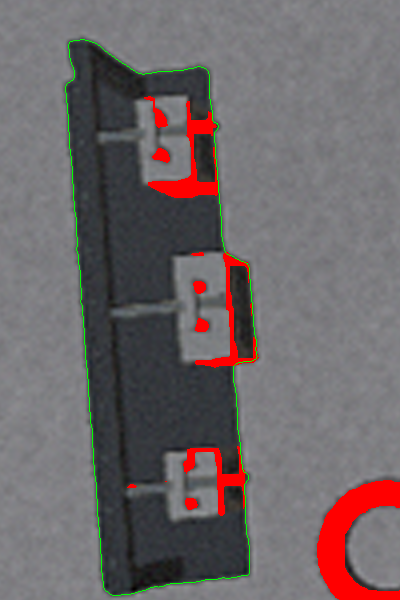

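View pics/w2.png

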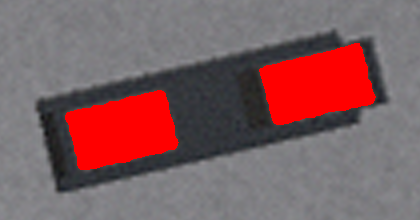

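```bash
python3 - <<'E'
from h import *
t=cv2.imread("pics/top0.png")
t4=cv2.resize(t,None,fx=4,fy=4,interpolation=cv2.INTER_CUBIC)
off=lambda p:(np.array(p)+.5)/4-.5
g=cv2.GaussianBlur(t4,(0,0),1.5).mean(2)
m=np.zeros(g.shape,np.uint8); m[720:1340,735:830]=(g[720:1340,735:830]>88)*255
m[:, 0:735]=0
m=cv2.morphologyEx(m,cv2.MORPH_CLOSE,np.ones((13,13)))
m=cv2.morphologyEx(m,cv2.MORPH_OPEN,np.ones((33,33)))
C=[]
for c in cv2.findContours(m,cv2.RETR_EXTERNAL,cv2.CHAIN_APPROX_NONE)[0]:
    if cv2.contourArea(c)<1000: continue
    r=cv2.minAreaRect(c); p=off(cv2.boxPoints(r)); w=np.array([onz("top",q,.095) for q in p]); C.append(w.mean(0))
    print(p.round(1).tolist(),w.tolist(),"centre",w.mean(0),np.linalg.norm(w-np.roll(w,1,0),axis=1))
    cv2.polylines(t4,[np.intp(cv2.boxPoints(r))],True,(0,255,0),1)
cv2.imwrite("pics/w3.png",t4[720:1320,600:1000])
# bar left edge line
ys=np.arange(830,1280,10);xs=[600+np.argmax(g[y,600:800]<90) for y in ys]
l=cv2.fitLine(np.float32(np.c_[xs,ys]),cv2.DIST_HUBER,0,.01,.01).ravel()
a=off(l[2:]+l[:2]*220);b=off(l[2:]-l[:2]*220); A=onz("top",a,.125);B=onz("top",b,.125);print("bar edge",A,B,np.degrees(np.arctan2(*(B-A)[::-1])))
E
```

```text
[[187.89999389648438, 325.1000061035156], [206.89999389648438, 325.1000061035156], [206.89999389648438, 334.3999938964844], [187.89999389648438, 334.3999938964844]] [[0.36504756609392186, 0.2509725811051537], [0.36511615342351555, 0.2082109329769346], [0.34455848158038194, 0.2075750034915116], [0.3445069116078883, 0.25024147500006005]] centre [0.3548 0.2292] [0.0206 0.0428 0.0206 0.0427]
[[191.10000610351562, 292.6000061035156], [204.39999389648438, 292.6000061035156], [204.39999389648438, 308.8999938964844], [191.10000610351562, 308.8999938964844]] [[0.437976012936636, 0.2462003354120884], [0.43806639443924617, 0.2161431619543684], [0.401442343838953, 0.21498776793777155], [0.40137340430650037, 0.24492668557285047]] centre [0.4197 0.2306] [0.0366 0.0301 0.0366 0.0299]
[[193.39999389648438, 243.39999389648438], [206.89999389648438, 243.39999389648438], [206.89999389648438, 269.6000061035156], [193.39999389648438, 269.6000061035156]] [[0.5507346157384665, 0.24495965098718964], [0.5508950939359383, 0.21395780484764043], [0.49042686694873605, 0.21208728523015466], [0.4903032383924481, 0
[... 216 characters left out ...]
438, 224.89999389648438]] [[0.5936666501716598, 0.2683279336221464], [0.6424199915921829, 0.270110991869909], [0.6426371777945725, 0.23883331768162724], [0.5938535139823429, 0.23721055453168827]] centre [0.6181 0.2536] [0.0311 0.0488 0.0313 0.0488]
[[183.39999389648438, 179.60000610351562], [206.89999389648438, 179.60000610351562], [206.89999389648438, 197.10000610351562], [183.39999389648438, 197.10000610351562]] [[0.7006293802837577, 0.2734049842158661], [0.7010713456727496, 0.21860334580278765], [0.6593689479381917, 0.21731332694585648], [0.6589726736635229, 0.2718763701509965]] centre [0.68   0.2453] [0.0417 0.0548 0.0417 0.0546]
bar edge [0.3629 0.27  ] [0.6061 0.2981] 6.591450655987763
```

View pics/w3.png

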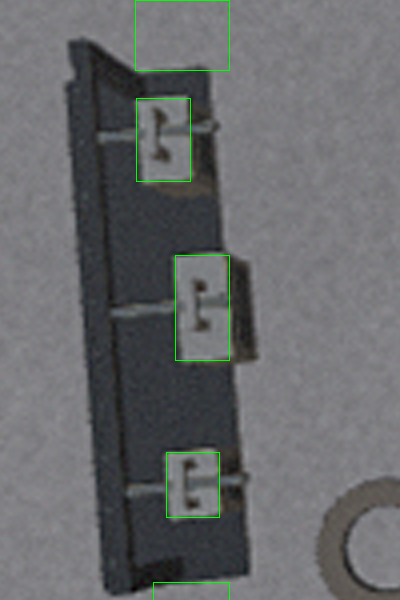

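```bash
python3 -c "
from h import *
print(tri((203.6,211.3),(423.4,306.6)))
u=np.array([.9934,.1147]);n=np.array([-.1147,.9934])
for q in [(.618,.254,.095)]: print(proj('scene',q))
"
python3 -m jog '[[[7.6,-0.56,3.2,0,0,0,0],[7.6,-0.56,3.2,0,0,0,0],[7.6,-0.56,3.2,0,0,0,0],[7.6,-0.56,3.2,0,0,0,0],[7.6,-0.56,3.2,0,0,0,0]]]' 20
python3 -m jog '[[[7.6,-0.56,3.2,0,0,0,0],[7.6,-0.56,3.2,0,0,0,0],[7.6,-0.56,3.2,0,0,0,0],[7.6,-0.56,3.2,0,0,0,0],[7.6,-0.56,3.2,0,0,0,0]]]'
python3 -m jog '[[[7.6,-0.56,3.2,0,0,0,0],[7.6,-0.56,3.2,0,0,0,0],[7.6,-0.56,3.2,0,0,0,0],[7.6,-0.56,3.2,0,0,0,0],[7.6,-0.56,3.2,0,0,0,0]]]'
python3 -m jog '[[[7.6,0,0,0,0,0,6.8],[7.6,0,0,0,0,0,6.8],[7.6,0,0,0,0,0,6.8],[7.6,0,0,0,0,0,6.8],[7.6,0,0,0,0,0,6.8]]]'
python3 -m jog '[[[7.6,0,0,0,0,0,6.8],[7.6,0,0,0,0,0,6.8],[7.6,0,0,0,0,0,6.8],[7.6,0,0,0,0,0,6.8],[7.6,0,0,0,0,0,0]]]'
```

```text
(array([0.6209, 0.2183, 0.1224]), np.float64(0.0019203289097998034))
[439.2071 324.8753]
time_s: 0.52
tcp_pos: [0.3434, 0.4241, 0.2049]
tool_rot: [[0.371, 0.929, -0.001], [0.929, -0.371, -0.001], [-0.001, -0.0, -1.0]]
contact_force: [0.8, 0.0, -0.5]
gripper_width: 0.0759
time_s: 0.93
tcp_pos: [0.4817, 0.3385, 0.2048]
tool_rot: [[0.372, 0.928, -0.001], [0.928, -0.372, -0.0], [-0.001, -0.001, -1.0]]
contact_force: [-0.3, -0.3, 0.2]
gripper_width: 0.0761
time_s: 1.35
tcp_pos: [0.6198, 0.2531, 0.2046]
tool_rot: [[0.372, 0.928, -0.001], [0.928, -0.372, -0.0], [-0.001, -0.001, -1.0]]
contact_force: [0.6, 0.4, 0.4]
gripper_width: 0.076
time_s: 1.77
tcp_pos: [0.6187, 0.254, 0.2045]
tool_rot: [[0.831, 0.557, -0.002], [0.557, -0.831, -0.0], [-0.002, -0.001, -1.0]]
contact_force: [0.3, 0.7, 1.0]
gripper_width: 0.0761
time_s: 2.18
tcp_pos: [0.6186, 0.2541, 0.2046]
tool_rot: [[0.993, 0.12, -0.001], [0.12, -0.993, -0.0], [-0.001, 0.0, -1.0]]
contact_force: [-0.8, 0.8, -0.5]
gripper_width: 0.076
```

```bash

python3 -m jog '[[[7.6,0,0,1.4,0,0,0],[7.6,0,0,1.4,0,0,0],[7.6,0,0,1.4,0,0,0],[7.6,0,0,1.4,0,0,0],[7.6,0,0,1.2,0,0,0]]]'
python3 - <<'E'
from h import *
a=read_camera("top")[:,:,::-1];b=read_camera("scene")[:,:,::-1]
a=cv2.resize(a[150:350,130:290],None,fx=2.9,fy=2.9);b=cv2.resize(b[170:400,380:530],None,fx=2.5,fy=2.5)
b=cv2.copyMakeBorder(b,0,max(0,a.shape[0]-b.shape[0]),0,0,0);a=cv2.copyMakeBorder(a,0,max(0,b.shape[0]-a.shape[0]),0,0,0)
cv2.imwrite("pics/a1.png",np.hstack([a,b])[:600,:800])
E
```

```text
time_s: 2.6
tcp_pos: [0.6183, 0.2541, 0.1358]
tool_rot: [[0.992, 0.124, -0.002], [0.124, -0.992, -0.0], [-0.002, 0.0, -1.0]]
contact_force: [-0.6, 0.3, -0.1]
gripper_width: 0.0762
```

View pics/a1.png

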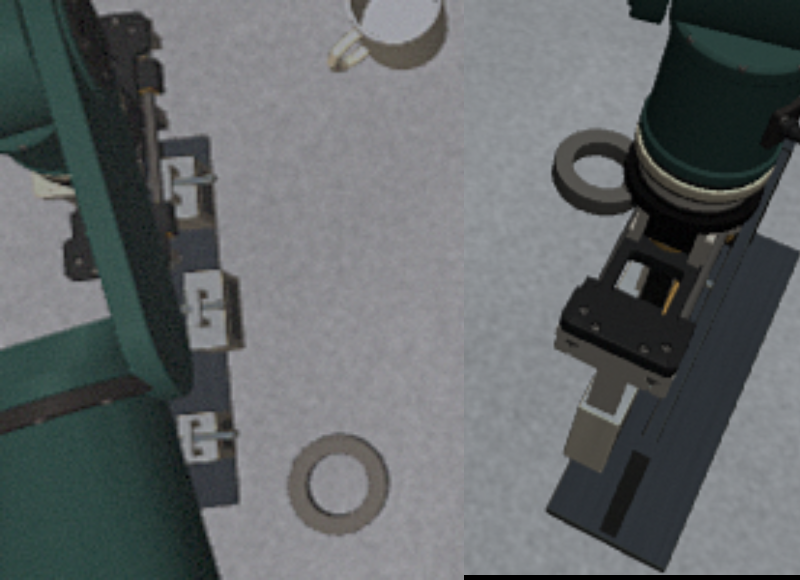

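```bash

python3 -m jog '[[[7.6,0,0,1.5,0,0,0],[7.6,0,0,1.5,0,0,0],[7.6,0,0,1.5,0,0,0],[7.6,0,0,1.5,0,0,0],[7.6,0,0,1.4,0,0,0]]]'
python3 -m jog '[[[4,0,0,0,0,0,0],[4,0,0,0,0,0,0],[4,0,0,0,0,0,0],[4,0,0,0,0,0,0],[4,0,0,0,0,0,0]]]' 25
python3 -m jog '[[[4,0,0,0,0,0,0],[4,0,0,0,0,0,0],[4,0,0,0,0,0,0],[4,0,0,0,0,0,0],[4,0,0,0,0,0,0]]]' 25
```

```text
time_s: 3.12
tcp_pos: [0.6193, 0.2544, 0.0637]
tool_rot: [[0.992, 0.123, 0.001], [0.123, -0.992, 0.0], [0.001, -0.0, -1.0]]
contact_force: [-0.9, 0.6, 0.5]
gripper_width: 0.0759
time_s: 3.53
tcp_pos: [0.6198, 0.2545, 0.0653]
tool_rot: [[0.993, 0.122, 0.003], [0.122, -0.993, 0.001], [0.003, -0.001, -1.0]]
contact_force: [0.4, 0.6, 1.3]
gripper_width: 0.0497
time_s: 3.95
tcp_pos: [0.6197, 0.2545, 0.0651]
tool_rot: [[0.993, 0.122, 0.003], [0.122, -0.993, 0.001], [0.003, -0.001, -1.0]]
contact_force: [0.3, -0.7, 5.4]
gripper_width: 0.05
```

```bash

python3 -m jog '[[[4,0,0,0,0,0,0],[4,0,0,-0.3,0,0,0],[4,0,0,-0.3,0,0,0],[4,0,0,-0.3,0,0,0],[4,0,0,0,0,0,0]]]'
python3 -m jog '[[[4,0,0,-0.2,0,0,0],[4,0,0,-0.2,0,0,0],[4,0,0,-0.1,0,0,0],[4,0,0,0,0,0,0],[4,0,0,0,0,0,0]]]'
python3 - <<'E'
from h import *
a=read_camera("top")[:,:,::-1];b=read_camera("scene")[:,:,::-1]
a=cv2.resize(a[150:350,130:290],None,fx=2.9,fy=2.9);b=cv2.resize(b[170:400,380:530],None,fx=2.5,fy=2.5)
b=cv2.copyMakeBorder(b,0,max(0,a.shape[0]-b.shape[0]),0,0,0);a=cv2.copyMakeBorder(a,0,max(0,b.shape[0]-a.shape[0]),0,0,0)
cv2.imwrite("pics/a2.png",np.hstack([a,b])[:600,:800])
E
```

```text
time_s: 4.37
tcp_pos: [0.6185, 0.2542, 0.0721]
tool_rot: [[0.993, 0.122, -0.001], [0.122, -0.993, -0.0], [-0.001, 0.0, -1.0]]
contact_force: [0.5, 0.8, -2.5]
gripper_width: 0.05
time_s: 4.78
tcp_pos: [0.6189, 0.2543, 0.0776]
tool_rot: [[0.993, 0.122, 0.0], [0.122, -0.993, 0.0], [0.0, -0.0, -1.0]]
contact_force: [0.9, 0.0, -1.3]
gripper_width: 0.0499
```

View pics/a2.png

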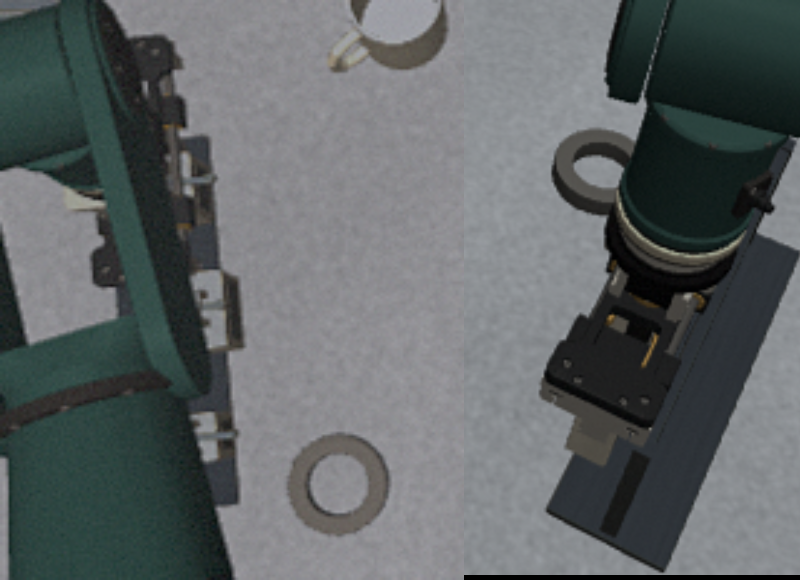

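```bash

python3 -m jog '[[[4,0,0,-0.15,0,0,0],[4,0,0.4,0,0,0,0],[4,0,0.6,0,0,0,0],[4,0,0.6,0,0,0,0],[4,0,0.6,0,0,0,0]]]'
python3 -m jog '[[[4,0,0.7,0,0,0,0],[4,0,0.7,0,0,0,0],[4,0,0.7,0,0,0,0],[4,0,0.7,0,0,0,0],[4,0,0.7,0,0,0,0]]]'
python3 -m jog '[[[4,0,1,0,0,0,0],[4,0,1,0,0,0,0],[4,0,1,0,0,0,0],[4,0,1,0,0,0,0],[4,0,0,0,0,0,0]]]'
python3 - <<'E'
from h import *
a=read_camera("top")[:,:,::-1];b=read_camera("scene")[:,:,::-1]
a=cv2.resize(a[150:350,130:290],None,fx=2.9,fy=2.9);b=cv2.resize(b[170:400,380:530],None,fx=2.5,fy=2.5)
b=cv2.copyMakeBorder(b,0,max(0,a.shape[0]-b.shape[0]),0,0,0);a=cv2.copyMakeBorder(a,0,max(0,b.shape[0]-a.shape[0]),0,0,0)
cv2.imwrite("pics/a3.png",np.hstack([a,b])[:600,:800])
E
```

```text
time_s: 5.3
tcp_pos: [0.6216, 0.2315, 0.079]
tool_rot: [[0.993, 0.121, 0.0], [0.121, -0.993, -0.0], [0.0, 0.0, -1.0]]
contact_force: [-0.2, 0.3, -2.3]
gripper_width: 0.05
time_s: 5.72
tcp_pos: [0.6259, 0.1968, 0.079]
tool_rot: [[0.993, 0.121, 0.0], [0.121, -0.993, 0.0], [0.0, -0.0, -1.0]]
contact_force: [0.2, -0.9, -1.7]
gripper_width: 0.0499
time_s: 6.13
tcp_pos: [0.6311, 0.1554, 0.079]
tool_rot: [[0.993, 0.119, 0.0], [0.119, -0.993, -0.001], [0.0, 0.001, -1.0]]
contact_force: [-0.3, 0.4, -0.9]
gripper_width: 0.0497
```

View pics/a3.png

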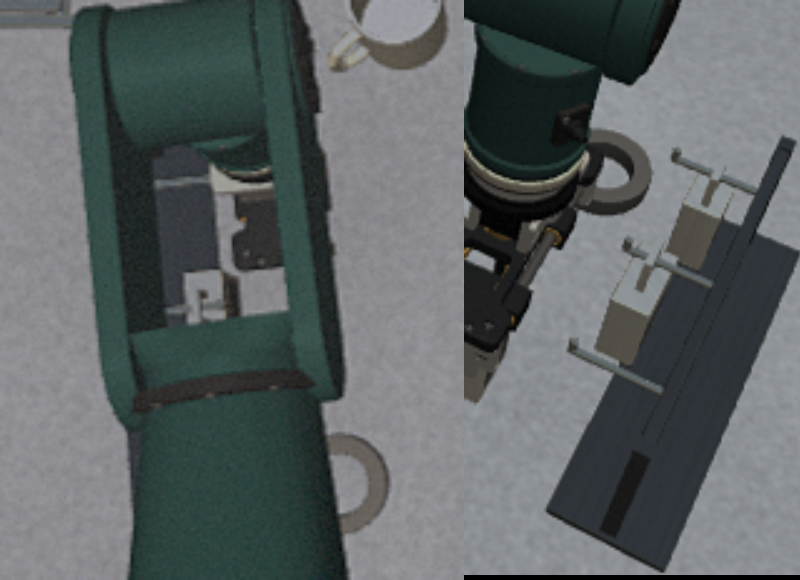

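```bash
python3 -c "
from h import *
for nm,p,z in [('mug',(267,152),.09),('handle',(247,172),.05),('jar',(372,217),.055),('tape',(247,317),.02),('trayBL',(305,172),.03),('trayBR',(364,178),.03),('scr',(335,315),0),('rowL',(355,275),.008)]: print(nm,onz('top',p,z))
"
```

```text
mug [0.7705 0.0794]
handle [0.7316 0.1315]
jar [ 0.6211 -0.1743]
tape [0.3786 0.1281]
trayBL [ 0.7379 -0.0106]
trayBR [ 0.7237 -0.1586]
scr [ 0.3827 -0.0872]
rowL [ 0.4817 -0.1368]
```

```bash

python3 -m jog '[[[4,-0.95,1.15,0,0,0,0],[4,-0.95,1.15,0,0,0,0],[4,-0.95,1.15,0,0,0,0],[4,-0.95,1.15,0,0,0,0],[4,-0.95,1.15,0,0,0,0]]]'
python3 -m jog '[[[4,-0.95,1.15,0,0,0,0],[4,-0.95,1.15,0,0,0,0],[4,-0.95,1.15,0,0,0,0],[4,-0.95,1.15,0,0,0,0],[4,-0.95,1.15,0,0,0,0]]]'
python3 -m jog '[[[4,0,0,0.8,0,0,0],[4,0,0,0.8,0,0,0],[4,0,0,0.8,0,0,0],[4,0,0,0.8,0,0,0],[4,0,0,0,0,0,0]]]'
python3 -m jog '[[[4,0,0,0.2,0,0,0],[4,0,0,0.1,0,0,0],[4,0,0,0.1,0,0,0],[4,0,0,0,0,0,0],[4,0,0,0,0,0,0]]]'
python3 - <<'E'
from h import *
a=read_camera("top")[:,:,::-1];b=read_camera("scene")[:,:,::-1]
a=cv2.resize(a[150:350,220:380],None,fx=2.9,fy=2.9);b=cv2.resize(b[130:360,270:400],None,fx=2.5,fy=2.5)
b=cv2.copyMakeBorder(b,0,max(0,a.shape[0]-b.shape[0]),0,0,0);a=cv2.copyMakeBorder(a,0,max(0,b.shape[0]-a.shape[0]),0,0,0)
cv2.imwrite("pics/a4.png",np.hstack([a,b])[:600,:800])
E
```

```text
time_s: 6.65
tcp_pos: [0.59, 0.0954, 0.079]
tool_rot: [[0.992, 0.123, 0.0], [0.123, -0.992, 0.001], [0.0, -0.001, -1.0]]
contact_force: [0.1, 0.5, -1.6]
gripper_width: 0.0501
time_s: 7.07
tcp_pos: [0.5496, 0.0314, 0.079]
tool_rot: [[0.993, 0.122, 0.0], [0.122, -0.993, 0.0], [0.0, -0.0, -1.0]]
contact_force: [0.9, -0.5, -2.5]
gripper_width: 0.0502
time_s: 7.48
tcp_pos: [0.5486, 0.0328, 0.0439]
tool_rot: [[0.992, 0.122, -0.005], [0.122, -0.993, 0.001], [-0.005, -0.001, -1.0]]
contact_force: [0.4, 0.0, -2.0]
gripper_width: 0.0501
time_s: 7.9
tcp_pos: [0.5506, 0.0324, 0.0433]
tool_rot: [[0.993, 0.122, 0.001], [0.122, -0.993, 0.0], [0.001, -0.0, -1.0]]
contact_force: [-0.4, -0.3, -3.2]
gripper_width: 0.05
```

View pics/a4.png

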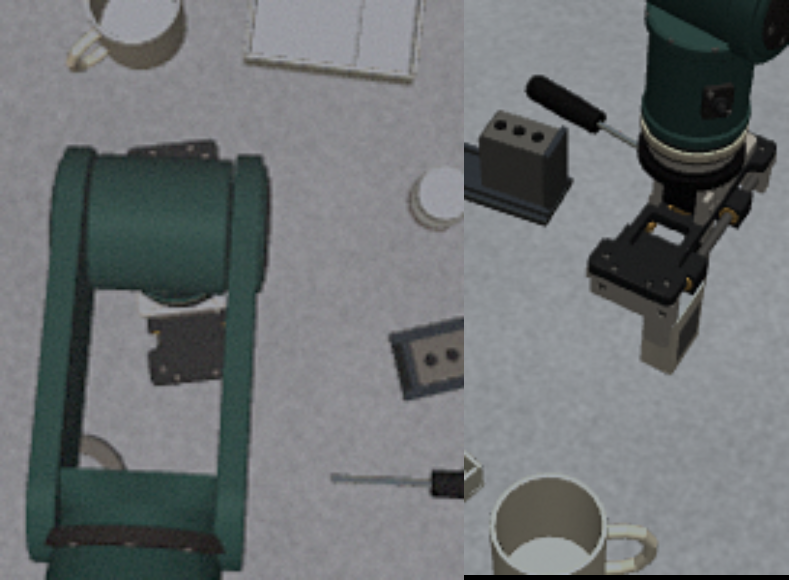

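```bash

python3 -m jog '[[[4,0,0,0.1,0,0,0],[4,0,0,0.05,0,0,0],[4,0,0,0.05,0,0,0],[4,0,0,0,0,0,0],[4,0,0,0,0,0,0]]]'
python3 -m jog '[[[4,0,0,0.05,0,0,0],[4,0,0,0.05,0,0,0],[4,0,0,0,0,0,0],[4,0,0,0,0,0,0],[4,0,0,0,0,0,0]]]'
```

```text
time_s: 8.42
tcp_pos: [0.5503, 0.0323, 0.041]
tool_rot: [[0.993, 0.121, -0.0], [0.121, -0.993, 0.0], [-0.0, -0.0, -1.0]]
contact_force: [-0.0, -0.2, -2.3]
gripper_width: 0.0503
time_s: 8.83
tcp_pos: [0.5504, 0.0323, 0.0408]
tool_rot: [[0.993, 0.122, 0.0], [0.122, -0.993, 0.0], [0.0, 0.0, -1.0]]
contact_force: [-2.8, -0.3, 5.2]
gripper_width: 0.0502
```

```bash

python3 -m jog '[[[7.6,0,0,0,0,0,0],[7.6,0,0,0,0,0,0],[7.6,0,0,0,0,0,0],[7.6,0,0,0,0,0,0],[7.6,0,0,0,0,0,0]]]'
python3 -m jog '[[[7.6,0,0,-1,0,0,0],[7.6,0,0,-2,0,0,0],[7.6,0,0,-2,0,0,0],[7.6,0,0,-2,0,0,0],[7.6,0,0,-2,0,0,0]]]'
python3 -m jog '[[[7.6,0,-3.5,0,0,0,0],[7.6,0,-3.5,0,0,0,0],[7.6,0,-3.5,0,0,0,0],[7.6,0,0,0,0,0,0],[7.6,0,0,0,0,0,0]]]'
python3 - <<'E'
from h import *
a=read_camera("top")[:,:,::-1];b=read_camera("scene")[:,:,::-1]
cv2.imwrite("pics/t5.png",a);cv2.imwrite("pics/s5.png",b)
a=cv2.resize(a[150:350,220:380],None,fx=2.9,fy=2.9);b=cv2.resize(b[130:360,270:400],None,fx=2.5,fy=2.5)
b=cv2.copyMakeBorder(b,0,max(0,a.shape[0]-b.shape[0]),0,0,0);a=cv2.copyMakeBorder(a,0,max(0,b.shape[0]-a.shape[0]),0,0,0)
cv2.imwrite("pics/a5.png",np.hstack([a,b])[:600,:800])
E
```

```text
time_s: 9.25
tcp_pos: [0.5503, 0.0323, 0.0397]
tool_rot: [[0.993, 0.122, -0.0], [0.122, -0.993, 0.0], [-0.0, -0.0, -1.0]]
contact_force: [-0.5, 0.0, 0.4]
gripper_width: 0.0757
time_s: 9.67
tcp_pos: [0.5504, 0.0323, 0.1317]
tool_rot: [[0.993, 0.122, 0.001], [0.122, -0.993, 0.0], [0.001, 0.0, -1.0]]
contact_force: [0.3, -0.4, -0.0]
gripper_width: 0.076
time_s: 10.08
tcp_pos: [0.5374, 0.1379, 0.1308]
tool_rot: [[0.992, 0.125, 0.001], [0.125, -0.992, -0.0], [0.001, 0.0, -1.0]]
contact_force: [0.3, 0.0, 0.4]
gripper_width: 0.0761
```

View pics/a5.png

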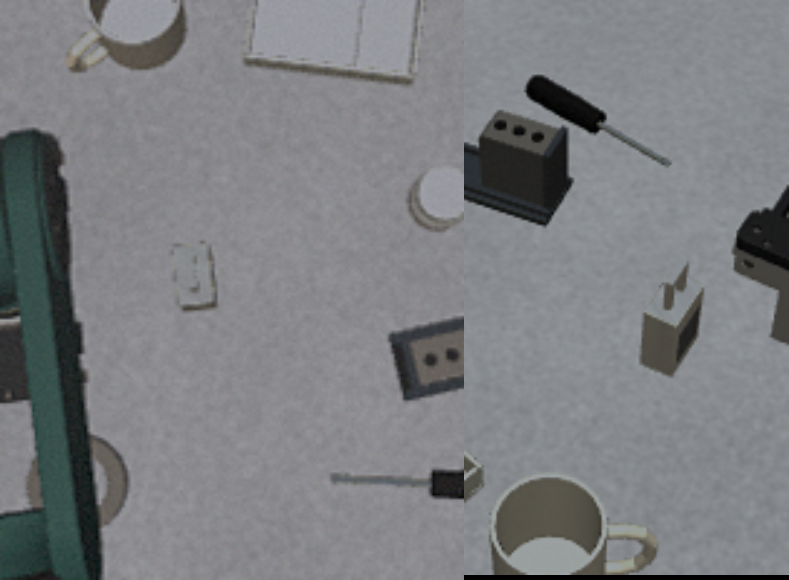

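```bash

python3 -m jog '[[[7.6,0,3.5,0,0,0,0],[7.6,0,3.5,0,0,0,0],[7.6,0,3.5,0,0,0,0],[7.6,0,0,0,0,0,-7],[7.6,0,0,0,0,0,-7]]]'
python3 -m jog '[[[7.6,0,0,0,0,0,-7],[7.6,0,0,0,0,0,-7],[7.6,0,0,0,0,0,-7],[7.6,0,0,0,0,0,-7],[7.6,0,0,0,0,0,-7]]]'
python3 -m jog '[[[7.6,0,0,0,0,0,-7],[7.6,0,0,0,0,0,-7],[7.6,0,0,0,0,0,-7],[7.6,0,0,0,0,0,-7],[7.6,0,0,0,0,0,-7]]]'
python3 -m jog '[[[7.6,0,0,0,0,0,-6],[7.6,0,0,0,0,0,0],[7.6,0,0,0,0,0,0],[7.6,0,0,0,0,0,0],[7.6,0,0,0,0,0,0]]]'
```

```text
time_s: 10.6
tcp_pos: [0.5505, 0.0283, 0.13]
tool_rot: [[0.934, 0.358, -0.0], [0.358, -0.934, -0.001], [-0.0, 0.001, -1.0]]
contact_force: [-0.4, 0.9, 0.2]
gripper_width: 0.0759
time_s: 11.02
tcp_pos: [0.5503, 0.0304, 0.1301]
tool_rot: [[0.557, 0.831, 0.0], [0.831, -0.557, -0.0], [-0.0, 0.0, -1.0]]
contact_force: [0.0, -0.5, 0.3]
gripper_width: 0.076
time_s: 11.43
tcp_pos: [0.5503, 0.0304, 0.1301]
tool_rot: [[-0.021, 1.0, -0.0], [1.0, 0.021, -0.0], [-0.0, -0.0, -1.0]]
contact_force: [-0.1, 1.5, 0.4]
gripper_width: 0.076
time_s: 11.85
tcp_pos: [0.5503, 0.0317, 0.13]
tool_rot: [[-0.119, 0.993, -0.0], [0.993, 0.119, 0.0], [0.0, 0.0, -1.0]]
contact_force: [0.6, -0.1, 0.2]
gripper_width: 0.0762
```

Over the blank with the jaws along its depth; descend and grip.

```bash

python3 -m jog '[[[7.6,0,0,1.5,0,0,0],[7.6,0,0,1.5,0,0,0],[7.6,0,0,1.5,0,0,0],[7.6,0,0,1.5,0,0,0],[7.6,0,0,1.5,0,0,0]]]'
python3 -m jog '[[[7.6,0,0,0.8,0,0,0],[7.6,0,0,0.6,0,0,0],[7.6,0,0,0,0,0,0],[7.6,0,0,0,0,0,0],[7.6,0,0,0,0,0,0]]]'
python3 -m jog '[[[2.2,0,0,0,0,0,0],[2.2,0,0,0,0,0,0],[2.2,0,0,0,0,0,0],[2.2,0,0,0,0,0,0],[2.2,0,0,0,0,0,0]]]' 25
python3 -m jog '[[[2.2,0,0,0,0,0,0],[2.2,0,0,0,0,0,0],[2.2,0,0,0,0,0,0],[2.2,0,0,0,0,0,0],[2.2,0,0,0,0,0,0]]]' 25
python3 -m jog '[[[2.2,0,0,-1,0,0,0],[2.2,0,0,-2,0,0,0],[2.2,0,0,-2,0,0,0],[2.2,0,0,0,0,0,0],[2.2,0,0,0,0,0,0]]]'
```

```text
time_s: 12.27
tcp_pos: [0.5503, 0.0322, 0.0544]
tool_rot: [[-0.12, 0.993, 0.0], [0.993, 0.12, 0.0], [-0.0, 0.0, -1.0]]
contact_force: [0.3, 0.1, -0.2]
gripper_width: 0.076
time_s: 12.68
tcp_pos: [0.5511, 0.0322, 0.042]
tool_rot: [[-0.121, 0.993, 0.002], [0.993, 0.121, -0.0], [-0.0, 0.002, -1.0]]
contact_force: [0.7, -0.3, -0.3]
gripper_width: 0.076
time_s: 13.1
tcp_pos: [0.5504, 0.0322, 0.0412]
tool_rot: [[-0.122, 0.993, 0.0], [0.993, 0.122, 0.0], [-0.0, 0.0, -1.0]]
contact_force: [0.0, 0.5, 0.7]
gripper_width: 0.046
time_s: 13.52
tcp_pos: [0.5503, 0.0322, 0.041]
tool_rot: [[-0.122, 0.993, 0.0], [0.993, 0.122, -0.0], [-0.0, 0.0, -1.0]]
contact_force: [0.0, -0.9, -0.4]
gripper_width: 0.0298
time_s: 13.93
tcp_pos: [0.5512, 0.0323, 0.0923]
tool_rot: [[-0.122, 0.993, 0.003], [0.993, 0.122, 0.0], [-0.0, 0.003, -1.0]]
contact_force: [-0.5, 0.8, -1.5]
gripper_width: 0.0297
```

```bash

python3 -m jog '[[[2.2,0,0,-2,0,0,7],[2.2,0,0,-2,0,0,7],[2.2,0,0,-1.8,0,0,7],[2.2,0,0,0,0,0,7],[2.2,0,0,0,0,0,7]]]'
python3 -m jog '[[[2.2,0,0,0,0,0,7],[2.2,0,0,0,0,0,7],[2.2,0,0,0,0,0,7],[2.2,0,0,0,0,0,7],[2.2,0,0,0,0,0,7]]]'
python3 -m jog '[[[2.2,0,0,0,0,0,7],[2.2,0,0,0,0,0,6.8],[2.2,0,0,0,0,0,0],[2.2,0,0,0,0,0,0],[2.2,0,0,0,0,0,0]]]'
python3 - <<'E'
from h import *
th=np.radians(13.2);X=np.array([np.cos(th),np.sin(th),0]);Y=np.array([-np.sin(th),np.cos(th),0]);O=np.array([.5003,-.2346,0])
out=[]
for n,f,(x0,y0,x1,y1) in (("top","pics/t5.png",(340,235,450,300)),("scene","pics/s5.png",(215,145,325,225))):
    im=cv2.imread(f); k=5; c=cv2.resize(im[y0:y1,x0:x1],None,fx=k,fy=k,interpolation=cv2.INTER_CUBIC)
    P=lambda x,y,z: tuple(np.intp((proj(n,O+X*x+Y*y+np.array([0,0,z]))-[x0-.5,y0-.5])*k))
    for s in(1,-1):
        q=[P(-.018,s*.032,.078),P(.018,s*.032,.078),P(.018,s*.090,.078),P(-.018,s*.090,.078)]
        cv2.polylines(c,[np.array(q)],True,(0,255,0),1)
    q=[P(-.03,-.098,.008),P(.03,-.098,.008),P(.03,.098,.008),P(-.03,.098,.008)]
    cv2.polylines(c,[np.array(q)],True,(0,0,255),1); out.append(c[:330])
cv2.imwrite("pics/chk.png",np.vstack([out[0][:280],out[1][:320]]))
E
```

```text
time_s: 14.35
tcp_pos: [0.5503, 0.0323, 0.1489]
tool_rot: [[0.475, 0.88, 0.0], [0.88, -0.475, 0.0], [0.0, 0.0, -1.0]]
contact_force: [-0.5, 0.5, -2.0]
gripper_width: 0.0301
time_s: 14.77
tcp_pos: [0.5491, 0.0324, 0.1466]
tool_rot: [[0.894, 0.448, -0.004], [0.448, -0.894, 0.0], [-0.003, -0.002, -1.0]]
contact_force: [0.2, -0.0, -1.2]
gripper_width: 0.0299
time_s: 15.18
tcp_pos: [0.5497, 0.0323, 0.1478]
tool_rot: [[0.973, 0.23, -0.002], [0.23, -0.973, 0.0], [-0.002, -0.001, -1.0]]
contact_force: [-0.1, 1.1, -1.0]
gripper_width: 0.0298
```

View pics/chk.png

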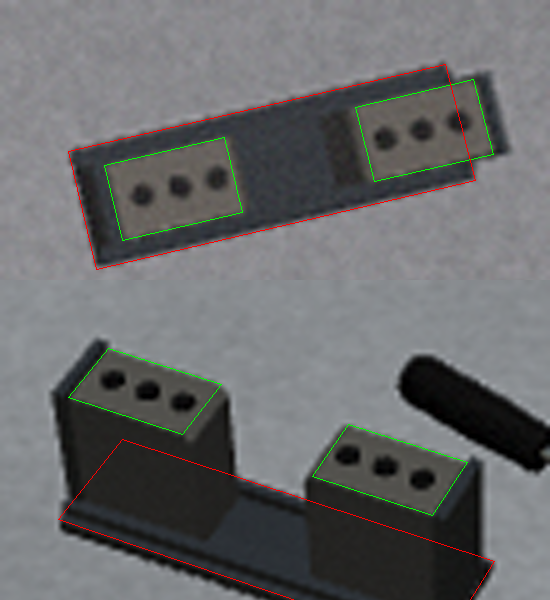

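```bash

python3 -m jog '[[[2.2,-1.1,2.48,0,0,0,0],[2.2,-1.1,2.48,0,0,0,0],[2.2,-1.1,2.48,0,0,0,0],[2.2,-1.1,2.48,0,0,0,0],[2.2,-1.1,2.48,0,0,0,0]]]'
python3 -m jog '[[[2.2,-1.1,2.48,0,0,0,0],[2.2,-1.1,2.48,0,0,0,0],[2.2,-1.1,2.48,0,0,0,0],[2.2,-1.1,2.48,0,0,0,0],[2.2,-1.1,2.48,0,0,0,0]]]'
python3 -m jog '[[[2.2,0,0,0,0,0,0],[2.2,0,0,0,0,0,0],[2.2,0,0,0,0,0,0],[2.2,0,0,0,0,0,0],[2.2,0,0,0,0,0,0]]]'
python3 - <<'E'
from h import *
a=read_camera("top")[:,:,::-1];b=read_camera("scene")[:,:,::-1]
a=cv2.resize(a[180:340,330:460],None,fx=3.1,fy=3.1);b=cv2.resize(b[70:260,200:330],None,fx=3,fy=3)
a=cv2.copyMakeBorder(a,0,max(0,b.shape[0]-a.shape[0]),0,0,0)
cv2.imwrite("pics/a6.png",np.hstack([a,cv2.copyMakeBorder(b,0,max(0,a.shape[0]-b.shape[0]),0,0,0)])[:600,:800])
O=np.array([.5003,-.2346]);th=np.radians(13.2);d=O-state()["tcp_pos"][:2];R=state()["tool_rot"][:2,:2];print(d, R.T@d,np.degrees(np.arctan2(R[1,0],R[0,0])))
E
```

```text
time_s: 15.6
tcp_pos: [0.5245, -0.102, 0.1486]
tool_rot: [[0.973, 0.23, -0.0], [0.23, -0.973, 0.0], [-0.0, -0.0, -1.0]]
contact_force: [0.2, -0.3, -1.9]
gripper_width: 0.0295
time_s: 16.02
tcp_pos: [0.4992, -0.2355, 0.1486]
tool_rot: [[0.973, 0.23, -0.0], [0.23, -0.973, 0.0], [-0.0, -0.0, -1.0]]
contact_force: [0.2, -1.0, -2.1]
gripper_width: 0.0299
time_s: 16.43
tcp_pos: [0.5, -0.2332, 0.1489]
tool_rot: [[0.973, 0.23, 0.0], [0.23, -0.973, 0.0], [0.0, -0.0, -1.0]]
contact_force: [-0.1, -0.4, -2.6]
gripper_width: 0.03
[ 0.0003 -0.0013] [-0.      0.0013] 13.283679046008086
```

View pics/a6.png

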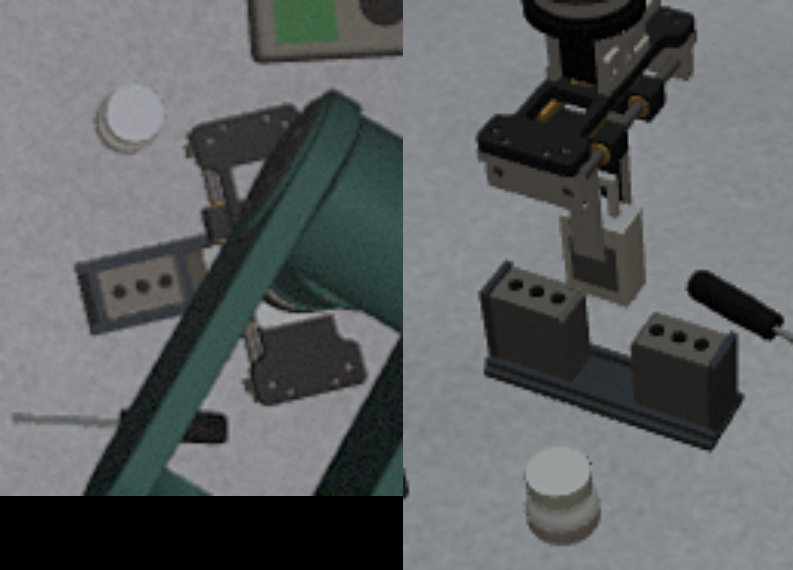

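```bash

python3 -m jog '[[[2.2,0,0.13,0,0,0,0],[2.2,0,0,0,0,0,0],[2.2,0,0,0,0,0,0],[2.2,0,0,0,0,0,0],[2.2,0,0,0,0,0,0]]]'
python3 - <<'E'
from h import *
s=state();R=s["tool_rot"];T=s["tcp_pos"];print(T)
b=read_camera("scene")[:,:,::-1]
x0,y0,k=230,90,6
c=cv2.resize(b[y0:190,x0:310],None,fx=k,fy=k,interpolation=cv2.INTER_CUBIC)
P=lambda x,y,z:[int(v) for v in (proj("scene",T+R[:,0]*x+R[:,1]*y+np.array([0,0,z]))-[x0-.5,y0-.5])*k]
for z in(-.041,.029): cv2.polylines(c,[np.array([P(-.015,-.025,z),P(.015,-.025,z),P(.015,.025,z),P(-.015,.025,z)])],True,(0,255,0),1)
cv2.imwrite("pics/a7.png",c)
E
```

```text
time_s: 16.95
tcp_pos: [0.5001, -0.2355, 0.149]
tool_rot: [[0.974, 0.228, 0.0], [0.228, -0.974, 0.0], [0.0, -0.0, -1.0]]
contact_force: [0.2, -0.5, -1.1]
gripper_width: 0.03
[ 0.5001 -0.2355  0.149 ]
```

View pics/a7.png

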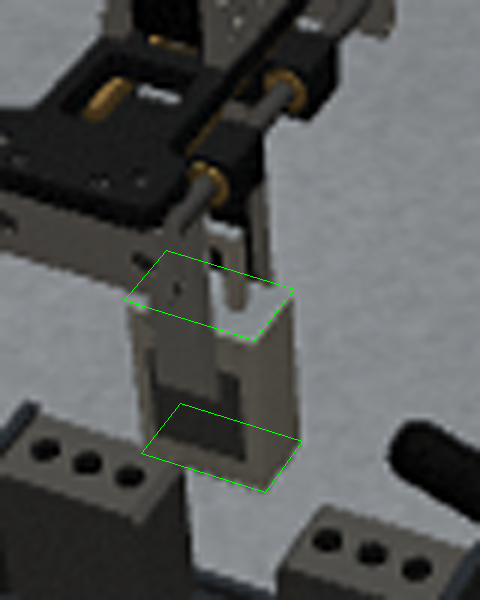

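```bash

python3 -m jog '[[[2.2,0,-0.05,0.5,0,0,0],[2.2,0,0,0.5,0,0,0],[2.2,0,0,0.5,0,0,0],[2.2,0,0,0.5,0,0,0],[2.2,0,0,0.5,0,0,0]]]'
python3 -m jog '[[[2.2,0,0,0.3,0,0,0],[2.2,0,0,0.3,0,0,0],[2.2,0,0,0.3,0,0,0],[2.2,0,0,0.3,0,0,0],[2.2,0,0,0.3,0,0,0]]]'
python3 -m jog '[[[2.2,0,0,0.3,0,0,0],[2.2,0,0,0.3,0,0,0],[2.2,0,0,0.3,0,0,0],[2.2,0,0,0.3,0,0,0],[2.2,0,0,0.3,0,0,0]]]'
```

```text
time_s: 17.42
tcp_pos: [0.4997, -0.2349, 0.123]
tool_rot: [[0.974, 0.228, -0.001], [0.228, -0.974, 0.001], [-0.001, -0.001, -1.0]]
contact_force: [0.1, 0.7, -1.9]
gripper_width: 0.0296
time_s: 17.83
tcp_pos: [0.5, -0.2351, 0.1088]
tool_rot: [[0.974, 0.228, 0.0], [0.228, -0.974, -0.0], [0.0, 0.0, -1.0]]
contact_force: [-0.3, -0.4, -2.5]
gripper_width: 0.03
time_s: 18.25
tcp_pos: [0.5, -0.2351, 0.0937]
tool_rot: [[0.974, 0.228, 0.0], [0.228, -0.974, 0.0], [0.0, -0.0, -1.0]]
contact_force: [0.5, 0.2, -1.4]
gripper_width: 0.03
```

```bash

python3 -m jog '[[[2.2,0,0,0.4,0,0,0],[2.2,0,0,0.4,0,0,0],[2.2,0,0,0.4,0,0,0],[2.2,0,0,0.4,0,0,0],[2.2,0,0,0.4,0,0,0]]]'
python3 -m jog '[[[2.2,0,0,0.4,0,0,0],[2.2,0,0,0.4,0,0,0],[2.2,0,0,0.4,0,0,0],[2.2,0,0,0.3,0,0,0],[2.2,0,0,0.2,0,0,0]]]'
python3 -m jog '[[[2.2,0,0,0.1,0,0,0],[2.2,0,0,0.1,0,0,0],[2.2,0,0,0.1,0,0,0],[2.2,0,0,0,0,0,0],[2.2,0,0,0,0,0,0]]]'
python3 - <<'E'
from h import *
b=read_camera("scene")[:,:,::-1]
cv2.imwrite("pics/a8.png",cv2.resize(b[100:230,200:340],None,fx=4.5,fy=4.5,interpolation=cv2.INTER_CUBIC))
E
```

```text
time_s: 18.67
tcp_pos: [0.4999, -0.235, 0.0735]
tool_rot: [[0.974, 0.228, -0.0], [0.228, -0.974, 0.0], [-0.0, -0.0, -1.0]]
contact_force: [-0.2, 0.7, -2.4]
gripper_width: 0.0302
time_s: 19.08
tcp_pos: [0.4997, -0.235, 0.0564]
tool_rot: [[0.974, 0.228, -0.001], [0.228, -0.974, 0.0], [-0.0, -0.001, -1.0]]
contact_force: [0.8, 0.3, -0.8]
gripper_width: 0.0295
time_s: 19.5
tcp_pos: [0.5, -0.2351, 0.0541]
tool_rot: [[0.974, 0.228, 0.0], [0.228, -0.974, -0.0], [0.0, 0.0, -1.0]]
contact_force: [0.2, -0.0, -2.0]
gripper_width: 0.03
```

View pics/a8.png

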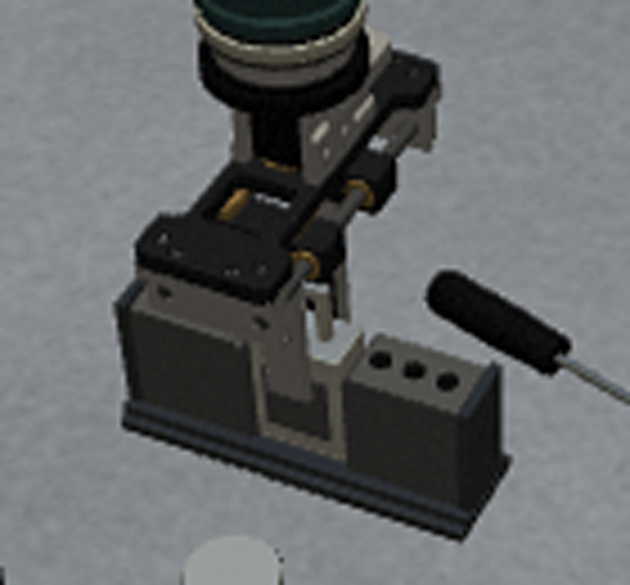

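Nearly down (about 5 mm above the floor), centred between the neighbours. Lower to contact in small steps.

```bash

python3 -m jog '[[[2.2,0,0,0.1,0,0,0],[2.2,0,0,0.1,0,0,0],[2.2,0,0,0.1,0,0,0],[2.2,0,0,0.1,0,0,0],[2.2,0,0,0,0,0,0]]]'
python3 -m jog '[[[2.2,0,0,0.05,0,0,0],[2.2,0,0,0.05,0,0,0],[2.2,0,0,0,0,0,0],[2.2,0,0,0,0,0,0],[2.2,0,0,0,0,0,0]]]'
```

```text
time_s: 19.97
tcp_pos: [0.4997, -0.2349, 0.0496]
tool_rot: [[0.974, 0.228, -0.0], [0.228, -0.974, 0.0], [-0.0, -0.0, -1.0]]
contact_force: [-0.1, -0.3, -1.6]
gripper_width: 0.0296
time_s: 20.38
tcp_pos: [0.5, -0.2351, 0.049]
tool_rot: [[0.974, 0.228, 0.0], [0.228, -0.974, 0.0], [0.0, 0.0, -1.0]]
contact_force: [0.2, 0.8, -2.2]
gripper_width: 0.0299
```

```bash

python3 -m jog '[[[2.2,0,0,0.05,0,0,0],[2.2,0,0,0.05,0,0,0],[2.2,0,0,0,0,0,0],[2.2,0,0,0,0,0,0],[2.2,0,0,0,0,0,0]]]'
```

```text
time_s: 20.8
tcp_pos: [0.5, -0.2351, 0.0489]
tool_rot: [[0.974, 0.228, 0.0], [0.228, -0.974, -0.0], [0.0, 0.0, -1.0]]
contact_force: [-2.2, 1.8, 5.1]
gripper_width: 0.0301
```

```bash

python3 -m jog '[[[6.5,0,0,0,0,0,0],[6.5,0,0,0,0,0,0],[6.5,0,0,0,0,0,0],[6.5,0,0,0,0,0,0],[6.5,0,0,0,0,0,0]]]'
python3 -m jog '[[[6.5,0,0,-1,0,0,0],[6.5,0,0,-2,0,0,0],[6.5,0,0,-3,0,0,0],[6.5,0,0,-3,0,0,0],[6.5,0,0,-3,0,0,0]]]'
python3 -m jog '[[[6.5,0,-3.5,0,0,0,0],[6.5,0,-4,0,0,0,0],[6.5,0,-4,0,0,0,0],[6.5,0,-4,0,0,0,0],[6.5,0,-4,0,0,0,0]]]'
python3 -m jog '[[[6.5,-3,0,0,0,0,0],[6.5,-3,0,0,0,0,0],[6.5,-3,0,0,0,0,0],[6.5,0,0,0,0,0,0],[6.5,0,0,0,0,0,0]]]'
python3 - <<'E'
from h import *
a=read_camera("top")[:,:,::-1];b=read_camera("scene")[:,:,::-1]
cv2.imwrite("pics/t9.png",a);cv2.imwrite("pics/s9.png",b)
th=np.radians(13.2);X=np.array([np.cos(th),np.sin(th),0]);Y=np.array([-np.sin(th),np.cos(th),0]);O=np.array([.5003,-.2346,0])
out=[]
for n,im,(x0,y0,x1,y1) in (("top",a,(340,235,450,300)),("scene",b,(215,145,325,225))):
    k=5;c=cv2.resize(im[y0:y1,x0:x1],None,fx=k,fy=k,interpolation=cv2.INTER_CUBIC)
    P=lambda x,y,z: tuple(np.intp((proj(n,O+X*x+Y*y+np.array([0,0,z]))-[x0-.5,y0-.5])*k))
    cv2.polylines(c,[np.array([P(-.015,-.025,.078),P(.015,-.025,.078),P(.015,.025,.078),P(-.015,.025,.078)])],True,(0,255,0),1); out.append(c)
cv2.imwrite("pics/a9.png",np.vstack([out[0][:280],out[1][:320]]))
E
```

```text
time_s: 21.22
tcp_pos: [0.5, -0.235, 0.0476]
tool_rot: [[0.974, 0.228, -0.0], [0.228, -0.974, 0.0], [-0.0, -0.0, -1.0]]
contact_force: [-0.3, -0.0, 0.5]
gripper_width: 0.0597
time_s: 21.63
tcp_pos: [0.4998, -0.235, 0.1698]
tool_rot: [[0.974, 0.228, 0.0], [0.228, -0.974, 0.0], [0.0, 0.0, -1.0]]
contact_force: [0.4, -0.5, 0.2]
gripper_width: 0.0648
time_s: 22.05
tcp_pos: [0.4549, -0.0438, 0.1689]
tool_rot: [[0.974, 0.227, 0.002], [0.227, -0.974, -0.0], [0.002, 0.0, -1.0]]
contact_force: [0.3, -0.5, -0.2]
gripper_width: 0.0647
time_s: 22.47
tcp_pos: [0.3676, -0.0658, 0.169]
tool_rot: [[0.974, 0.227, 0.003], [0.227, -0.974, -0.001], [0.003, 0.001, -1.0]]
contact_force: [0.8, 0.3, -0.4]
gripper_width: 0.0652
```

View pics/a9.png

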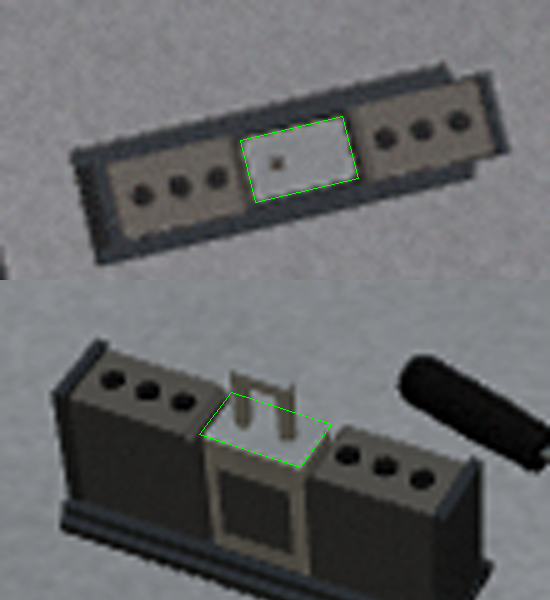

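View pics/s9.png

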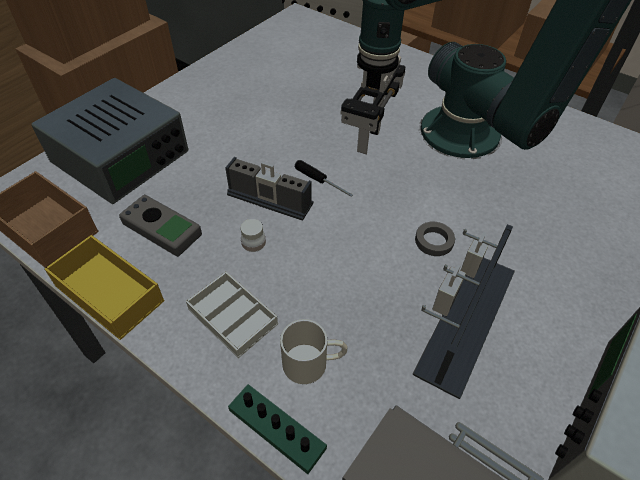

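The blank's top face lies on the predicted outline at 78 mm in both views, with the scene corners near (255,173) and (281,174). The other two blanks still hang on their pegs, and the gripper is clear of everything.

```bash
python3 -c "
from bench import *
print(sign_off()); print(state()['time_s'])"
```

```text
the job is handed in; nothing more can be done
None
the job is handed in; nothing more can be done
```

The 50 mm blank is standing in the empty bay and released, and I handed the job in just after 22.5 s of the 64 s allowed. `sign_off` reports no verdict, so this rests on my own checks.

**What I did:**
- I picked the 50 mm blank by its measured width (49 mm in the top view). I gripped it by its sides, raised it about 14 mm and slid it off the peg with no snag.
- I stood it upright on open bench at about (0.550, 0.032) and let go.
- I gripped it again across its front and back, turned it square to the row (13.3° against 13.2° measured) and lowered it to light contact of about 5 N before letting go.

**Last checks:**
- **Height:** the contact height puts its underside about 8 mm above the bench, which is the bay floor. Its top face lies on the outline predicted for a seated blank, within about a pixel (2 mm), in both views.
- **Position:** it was released within about 1 mm of the bay centre as I measured it. The measured row agreed with both pictures to about a pixel.
- **Surroundings:** the 38 mm and 62 mm blanks still hang on their pegs, the loose items look unmoved, and the gripper is clear of everything.

**Disagreements:** the peg tip came out 7 mm low when triangulated (122 mm against 129 mm), probably because I picked the middle of the tip rather than its top. The tool also sat about 3 mm higher than commanded at the first grip, so I worked from measured heights after that.

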